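Free the loupe slider and push it to the red stop

TASK

With a fingertip, press down the yellow pad in the middle of the loupe slider to free its brake, and keep it pressed while you push the slider along its rail until it is fully up against the red stop, so that the loupe stands over the movement holder there; then let the pad come up and move clear. Be gentle: never force the slider against its brake, do not touch the loupe, and leave everything else lying on the bench alone.

Things in the scene. Friction and masses are not known exactly. Their poses are not given: they have to be found in the camera images.
- loupe_rail: straight aluminium rail, base 56 x 330 x 8 mm with a steel T-rail on it, screwed to the worktop. Origin: centre of its underside. Its y axis runs along the rail (the slider's way), x across it, away from the robot (to the side of the loupe and of two low movement holders, one near each end), z up. Turned up to 0.25 rad.
- slider_mid (a point): centre of the deck of the grey slider, 34 mm above the worktop; axes as the rail's. The slider is 56 mm wide across the rail, 90 mm long along it. At each end of the deck stands a rib, 50 mm wide, 6 mm thick, centred 41 mm from the middle, top 46 mm above the worktop; the pad lies between the ribs. A flat arm on the +x side carries the loupe.
- pad_top (a point): centre of the top face of the yellow pad in the middle of the slider: 34 mm across the rail, 40 mm along it; top 44 mm above the worktop when up (10 mm above the deck). Moves with pad and slider. A fingertip pressing the pad drags the slider along by friction; if it slips it meets a rib.
- slider_block (a joint): place of the slider along the rail, m: 0 in the middle of the rail, positive along the rail's +y; -0.09 and 0.09 are the two ends, where the slider is against a stop. It starts between -0.04 and 0.04.
- brake_pad (a joint): how far the yellow pad is pressed down, m: 0 up, 0.006 at the rigid bottom. Sprung: starts to move at about 9 N, 12 N at the bottom, comes up when let go. Up, its brake grips the rail (30 to 45 N would be needed to shift the slider); from 2 mm down it is free and the slider slides with 1 to 2 N.
- red_stop: red block 50 x 16 x 34 mm fixed on the rail at one of its ends (either one, changing from run to run); origin: centre of its underside, 8 mm above the worktop, 143 mm from the middle of the rail. Top 42 mm above the worktop. With the slider against it the middle of the slider is 53 mm from this origin.
- blue_stop: blue block of the same shape at the other end of the rail: not the one wanted.
- spool: white thread spool, 28 mm across, 14 mm high, lying flat just behind the rail; loose, to be left alone. Origin: centre of its underside
- vial: yellow vial with a red cap, 14 mm across, 38 mm high, standing behind the rail; loose, to be left alone. Origin: centre of its underside
- tube: white capped tube, 24 mm across, 58 mm high, standing behind the rail; loose, to be left alone. Origin: centre of its underside
- tin: grey tin with a white lid, 44 mm across, 56 mm high, standing to the left; loose, to be left alone. Origin: centre of its underside
- nippers: black-handled nippers, 33 x 102 x 14 mm, lying to the left; loose, to be left alone. Origin: centre of its underside
- wood_ball: turned wooden ball handle, 31 mm across, 56 mm high, standing to the right; loose, to be left alone. Origin: centre of its underside
- tweezers2: steel tweezers, 16 x 121 x 10 mm, lying to the right; loose, to be left alone. Origin: centre of its underside
- loupe: black watchmaker's loupe, 34 mm across and 34 mm high, standing on the slider's arm and fixed to it; origin: centre of its underside, 29 mm above the worktop, 64 mm from the middle of the slider in the rail's +x direction. Not to be touched.

How it is judged:
By the outcome, as a careful person would: the job done as asked, in the order asked, and still so for the second after the job is handed in, with the robot touching nothing.
It also fails if it takes over 40 s, if anything falls off the work surface, if the arm or the gripper's body presses on something with over 40 N, if the wrist force passes 120 N, or if a joint passes its speed limit or range.

ROBOT

A 6-joint arm with a two-finger parallel gripper is mounted at the origin on a cart in front of the work surface, level with it; the furniture and walls round the work are solid. World frame = base frame: x ahead of the robot, y to its left, z up, the work surface at z = 0. Lengths are in mm, angles in rad, forces in N, time in s.
With the tool pointing down it reaches from about 400 to 925 mm from the base axis. Payload 12.5 kg.
Tool frame: the origin (TCP) lies midway between the tips of the shut fingers; the grasp point (between the pads) lies 19 mm behind it; z points along the fingers, y is the line along which they close (so a half turn about z gives the same grasp; the last joint's range is limited). The gripper opens to 95 mm and grips with 3 to 60 N. Pads are 20 mm wide; open, the fingers measure 119 mm over their backs; the gripper's body (75 mm by 180 mm) begins 59 mm behind the grasp point.
Start: joints at [1.005, 0.491, 1.559, -0, 1.092, -0.106], TCP at [277.343, 560.114, 214.661] pointing down, gripper open.
Joint ranges: [-3.1, 3.1], [-0.84, 2.19], [0.05, 2.79], [-1.13, 4.28], [0.06, 2.93], [-2.69, 2.69]. Speed limits (rad/s): [2.22, 2.22, 2.79, 3.14, 3.14, 3.14].

INTERFACE

Orientations are given as [roll, pitch, yaw] about the fixed x, y, z axes, in that order (R = Rz(yaw) Ry(pitch) Rx(roll)).
In Python, from cell import env gives the robot as it stands.
- The arm moves only by the tool arm_command, never from a script. Its argument "targets" is a list of rows, each a list of 5 numbers: the shift along the tool's x, y, z in mm, then the turn about the tool's z in degrees, then the opening, from 0 (shut) to 1 (fully open). In form: [[tx, ty, tz, roll, fingers], ...]. A call has 1 to 5 rows; each row is the pose to reach, as a shift and turn from the pose commanded when the call began, along the tool's axes at that moment; what a row does not reach only later rows make up. A row lasts 1/10 s, in which the tool goes at most 50 mm and 8.59 degrees, less where a joint would pass 70% of its speed; a pose out of reach is approached as far as the arm can. A call with a gripper value outside its range is refused whole. The fingers move at their own pace and stop on an object; the grip force is fixed at half the most. Time passes only in rows, so rows that repeat a pose let the fingers close. It gives the time, the measured TCP pose, the force, the opening and the grip force at its end, in the units of the state.
- env.state(): the state, without advancing time (a new reading comes with each control period).
- env.read_camera(name): name is "scene" or "side" or "wrist"; returns a dict with "frame" (420x560x3 uint8, red, green, blue), "vertical_fov" (degrees; the focal length in pixels is half the picture's height over the tangent of half this angle, whatever the lens; pixels are square), "cx", "cy" (the principal point, pixels), "world_from_camera" (4x4, takes a point from camera to world coordinates); the wrist camera has in their place "hand_eye" (4x4, takes a point from camera to tool coordinates, whose origin is the TCP and whose axes are the flange's). Camera axes: x right, y down, z forward; pixel columns grow to the right and rows downward; lengths in mm; the calibration is good to about 2 mm. A picture is of the moment at which its call begins: read the wrist's pose just before it. There is no depth.
- env.job_done(): hands the job in; it is judged then, once.
The state is a dict: "t": time; "joints": joint angles; "qvel": joint speeds; "tau": joint torques, N m; "eef_pos": TCP position; "tcp_rot": TCP orientation; "ft_force": force on the tool from outside, world axes, zero at the start; "moment": the same for the moment, N m; "opening": opening from 0.0 (shut) to 1.0 (fully open); "grip_force": force on a finger pad.
Only numpy, scipy, OpenCV 4.12 (cv2) and the standard library are available. Lean on these libraries where they do the work, as an engineer would, in place of code of your own. Each camera call takes 0.05 s, during which the arm holds its last target. There are 200 camera calls.

## Working session

There is one attempt and no reset: what is moved stays moved. The work goes in short steps, Python scripts to look and compute and a tool call to move; the robot and the scene stay as the last step left them, time stands still between calls to the robot, and variables do not carry over. Pictures are saved under pics/ and viewed, at most 10 in all, crops included, and the job is handed in when it is done.

Besides the shell and the picture viewer there is one more tool, called after ">>>" as name([rows], argument=value, ...), one row to a line, values as JSON. arm_command: Moves the arm, as the interface text tells. Its arguments: {"type":"object","properties":{"targets":{"type":"array","items":{"type":"array","items":{"type":"number"}}}},"required":["targets"]}

```bash
mkdir -p pics; cat > h.py <<'E'
import numpy as np, cv2
from cell import env
def ray(c,u,v,z):
    f=210/np.tan(np.radians(c['vertical_fov'])/2); M=np.array(c['world_from_camera'])
    d=M[:3,:3]@np.array([(u-c['cx'])/f,(v-c['cy'])/f,1]); o=M[:3,3]
    return o+d*(z-o[2])/d[2]
E
python3 - <<'E'
from h import *
a=[env.read_camera(n) for n in('scene','side')]
for n,c in zip(('scene','side'),a):
    cv2.imwrite(f'pics/{n}0.png',c['frame'][:,:,::-1])
    print(n,np.round(c['world_from_camera'],2).tolist(),c['vertical_fov'])
s=env.state();print(s)
E
```

```text
scene [[-0.88, -0.19, 0.44, -35.12], [-0.48, 0.36, -0.8, 1078.58], [-0.01, -0.91, -0.41, 591.63], [0.0, 0.0, 0.0, 1.0]] 44.49558344272132
side [[0.89, -0.26, 0.38, 223.29], [-0.46, -0.5, 0.73, -648.02], [0.0, -0.83, -0.56, 579.39], [0.0, 0.0, 0.0, 1.0]] 57.986181510951674
{'t': 0.1, 'joints': array([ 1.00538913e+00,  4.91480537e-01,  1.55940174e+00, -9.27604049e-06,
        1.09169133e+00, -1.05613492e-01]), 'qvel': array([-0.00080009, -0.00071643,  0.00046656, -0.0004975 , -0.00233296,
        0.00040465]), 'tau': array([ 2.26014570e-03, -6.13624048e+01, -2.58605701e+01,  6.94268290e-02,
        4.70488763e-02, -7.07305344e-05]), 'eef_pos': array([277.22293876, 559.90893396, 214.12727243]), 'tcp_rot': array([-3.14061631e+00, -9.52270595e-05,  2.68180318e+00]), 'ft_force': array([0.00575397, 0.02328217, 0.3869914 ]), 'moment': array([ 0.03615007, -0.00576956, -0.02226133]), 'grip_force': 0.0, 'opening': 0.9978954459430127}
```

View pics/scene0.png

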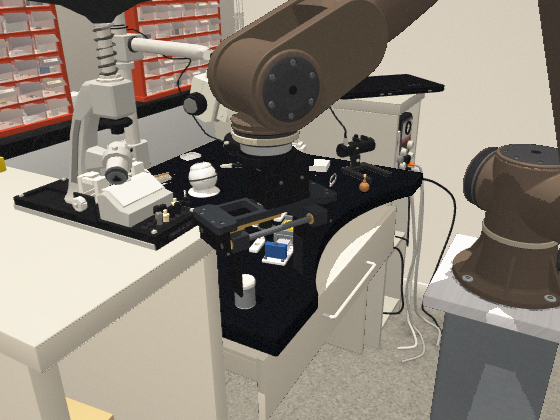

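View pics/side0.png

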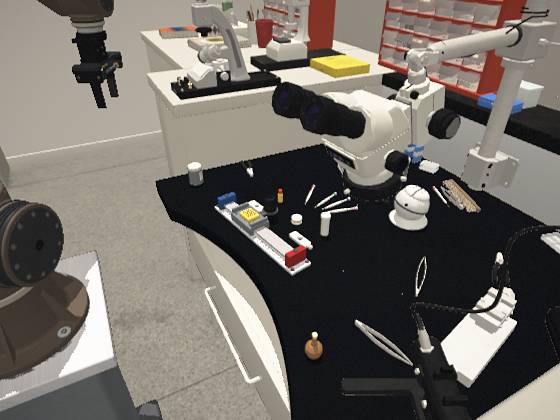

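The side view shows the blue stop near (227,200), the yellow pad near (249,214), the loupe near (268,205) and the red stop near (296,256), which is the robot's right (-y) end. I'll measure these now.

```bash
cat >> h.py <<'E'
def blob(fr,lo,hi,box):
    x0,y0,x1,y1=box; m=np.zeros(fr.shape[:2],np.uint8)
    m[y0:y1,x0:x1]=cv2.inRange(cv2.cvtColor(fr,cv2.COLOR_RGB2HSV),lo,hi)[y0:y1,x0:x1]
    m=cv2.morphologyEx(m,cv2.MORPH_CLOSE,np.ones((3,3)))
    c=max(cv2.findContours(m,0,1)[0],key=cv2.contourArea); M=cv2.moments(c)
    return M['m10']/M['m00'],M['m01']/M['m00'],cv2.contourArea(c),cv2.boundingRect(c)
E
python3 - <<'E'
from h import *
c=env.read_camera('side');f=c['frame']
for n,lo,hi,box,z in(('yel',(20,120,100),(35,255,255),(235,200,265,225),44),('red',(0,150,60),(6,255,255),(275,240,315,275),30),('blue',(105,100,40),(125,255,255),(210,185,245,215),30)):
    b=blob(f,lo,hi,box);print(n,b,ray(c,b[0],b[1],z).round(1))
print('scope eyepiece foot etc');
for u,v,z in((345,170,0),(325,233,0),(280,202,0),(296,221,0),(195,185,0),(390,225,0),(268,195,63)):print(u,v,ray(c,u,v,z).round())
cv2.imwrite('pics/crop1.png',cv2.resize(f[170:290,180:340,::-1],None,fx=5,fy=5,interpolation=cv2.INTER_CUBIC))
E
```

```text
yel (249.14965986394557, 214.7517006802721, 147.0, (240, 208, 19, 14)) [504.7  67.5  44. ]
red (294.94770006301195, 256.49653434152486, 264.5, (285, 246, 21, 22)) [ 538.2 -105.5   30. ]
blue (226.0257171117705, 199.27101879327398, 168.5, (217, 192, 20, 18)) [485.5 181.1  30. ]
scope eyepiece foot etc
345 170 [902. 218.   0.]
325 233 [665. -33.   0.]
280 202 [630. 144.   0.]
296 221 [625.  45.   0.]
195 185 [445. 344.   0.]
390 225 [832. -80.   0.]
268 195 [573. 102.  63.]
```

View pics/crop1.png

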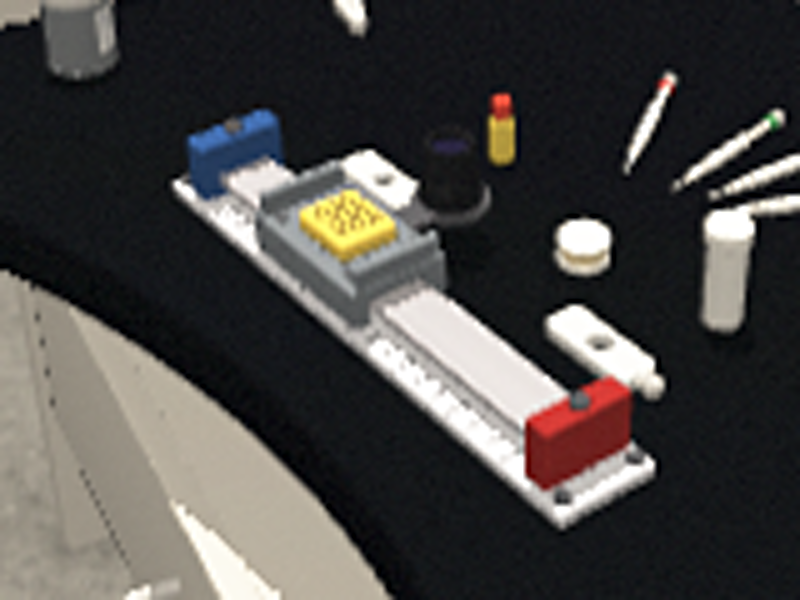

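```bash
cat >> h.py <<'E'
from scipy.spatial.transform import Rotation as Ro
def delta(p,yaw=None):
    s=env.state(); R=Ro.from_euler('xyz',s['tcp_rot'])
    print('shift',R.inv().apply(np.array(p)-s['eef_pos']).round(1),'turn',None if yaw is None else np.degrees((s['tcp_rot'][2]-yaw)).round(1),s['joints'].round(2))
E
python3 -c "
from h import *
delta((504,67,160),1.753)"
```

```text
shift [-422.  -341.1   54.4] turn 53.2 [ 1.01  0.49  1.56 -0.    1.09 -0.11]
```

>>> arm_command([
  [-35,-28,0,5,0],
  [-70,-56,0,10,0],
  [-105,-84,0,15,0],
  [-140,-112,0,20,0],
  [-175,-140,0,25,0],
])

```text
t: 0.65
eef_pos: [372.4, 355.3, 214.6]
tcp_rot: [-3.142, 0.0, 2.242]
ft_force: [0.5, 0.8, -0.2]
opening: 0.64
grip_force: 0.0
```

```bash
python3 -c "
from h import *
delta((504,67,160),1.753)"
```

```text
shift [-307.6  -76.3   54.6] turn 28.0 [ 0.63  0.34  1.83 -0.    0.98 -0.04]
```

>>> arm_command([
  [-40,-10,5,5,0],
  [-80,-20,10,10,0],
  [-120,-30,15,15,0],
  [-160,-40,20,20,0],
  [-200,-50,30,25,0],
])

```text
t: 1.15
eef_pos: [458.6, 168.0, 184.8]
tcp_rot: [3.14, -0.0, 1.806]
ft_force: [1.1, 0.8, 1.2]
opening: 0.215
grip_force: 0.0
```

```bash
python3 -c "
from h import *
delta((504,67,160),1.753)"
```

```text
shift [-108.8   20.6   24.9] turn 3.0 [ 0.22  0.34  1.92  0.    0.88 -0.02]
```

>>> arm_command([
  [-35,7,8,3,0],
  [-70,14,16,3,0],
  [-109,20,25,3,0],
  [-109,20,25,3,0],
  [-109,20,25,3,0],
])

```text
t: 1.65
eef_pos: [503.0, 67.8, 159.3]
tcp_rot: [-3.141, -0.0, 1.755]
ft_force: [0.3, 0.4, -0.2]
opening: 0.006
grip_force: 0.0
```

```bash
python3 - <<'E'
from h import *
delta((504,67,160),1.753)
s=env.state();c=env.read_camera('wrist');cv2.imwrite('pics/w1.png',c['frame'][:,:,::-1])
print(s['eef_pos'],s['tcp_rot'],s['ft_force'],np.round(c['hand_eye'],3).tolist())
E
```

```text
shift [-1.   0.8 -0.7] turn 0.1 [ 0.    0.4   1.91  0.    0.84 -0.18]
[503.00258798  67.82879023 159.29993966] [-3.14075935e+00 -3.47903664e-04  1.75484177e+00] [ 0.28678353  0.44960329 -0.23545465] [[0.001, -0.959, -0.284, 80.253], [1.0, 0.001, 0.0, -0.71], [-0.0, -0.284, 0.959, -171.045], [0.0, 0.0, 0.0, 1.0]]
```

View pics/w1.png

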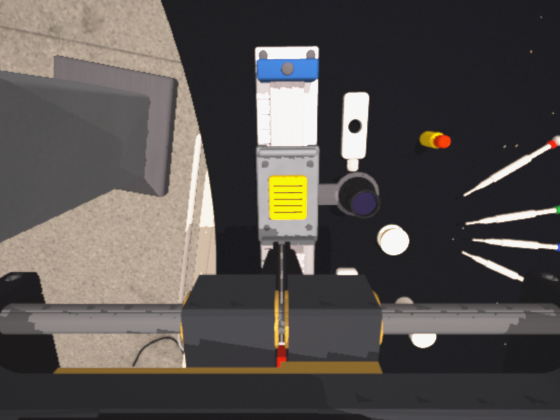

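The wrist view shows the yellow pad centred near (288,198), the blue stop at (288,68), the loupe at (360,197), and the shut fingertips near (282,242), not yet over the pad. I'll cast rays for the exact positions.

```bash
cat >> h.py <<'E'
def wrist():
    s=env.state();c=env.read_camera('wrist');T=np.eye(4);T[:3,:3]=Ro.from_euler('xyz',s['tcp_rot']).as_matrix();T[:3,3]=s['eef_pos']
    c['world_from_camera']=T@np.array(c['hand_eye']);return c
E
python3 - <<'E'
from h import *
c=wrist();f=c['frame']
y=blob(f,(20,120,100),(35,255,255),(250,160,330,235));b=blob(f,(100,100,40),(125,255,255),(230,40,340,90))
Y=ray(c,y[0],y[1],44);x0,y0,w,h=b[3];B=ray(c,x0+w/2,y0+.5,42)
print(y,b,Y,B)
for u in(257,317): # slider ribs far/near corners
    print(ray(c,u,60,42),ray(c,u,145,46),ray(c,u,240,46))
d=(B-Y)[:2];print('rail yaw',np.arctan2(-d[0],d[1]),np.linalg.norm(d))
E
```

```text
(287.4177387302583, 197.6706411463236, 1593.5, (269, 176, 38, 45)) (287.8526645768025, 70.54375653082549, 1276.0, (257, 59, 63, 24)) [506.52819336  75.44839032  44.        ] [485.84398043 186.9659494   42.        ]
[461.17554765 181.9506961   42.        ] [472.41934377 116.27665217  46.        ] [486.58340709  31.40686886  46.        ]
[508.29610945 190.81593797  42.        ] [522.21275618 125.64719058  46.        ] [540.70634319  41.59560815  46.        ]
rail yaw 0.18339528785598003 113.41958670121858
```

```bash
python3 -c "
from h import *
delta((506,74,58),1.754)"
```

```text
shift [  4.3   4.1 101.8] turn 0.2 [ 0.01  0.4   1.91  0.    0.84 -0.18]
```

>>> arm_command([
  [4,4,30,0,0],
  [4,4,60,0,0],
  [4,4,85,0,0],
  [4,4,100,0,0],
  [4,4,101,0,0],
])

```text
t: 2.25
eef_pos: [505.2, 74.2, 57.4]
tcp_rot: [-3.139, -0.001, 1.758]
ft_force: [-0.6, -0.1, 0.3]
opening: 0.003
grip_force: 0.0
```

```bash
python3 - <<'E'
from h import *
print(env.state()['eef_pos'])
c=wrist();f=c['frame'];y=blob(f,(20,120,100),(35,255,255),(230,100,350,300));print(y)
d=env.read_camera('side')['frame'][170:290,180:340]
v=np.vstack([cv2.resize(f[60:340,130:450],(640,300*640//640)),cv2.resize(d[:70],(640,280),interpolation=cv2.INTER_CUBIC)])
cv2.imwrite('pics/v2.png',v[:,:,::-1])
E
```

```text
[505.22577449  74.19812467  57.40825948]
(286.82942315137433, 237.54928377855205, 2152.5, (257, 216, 57, 59))
```

View pics/v2.png

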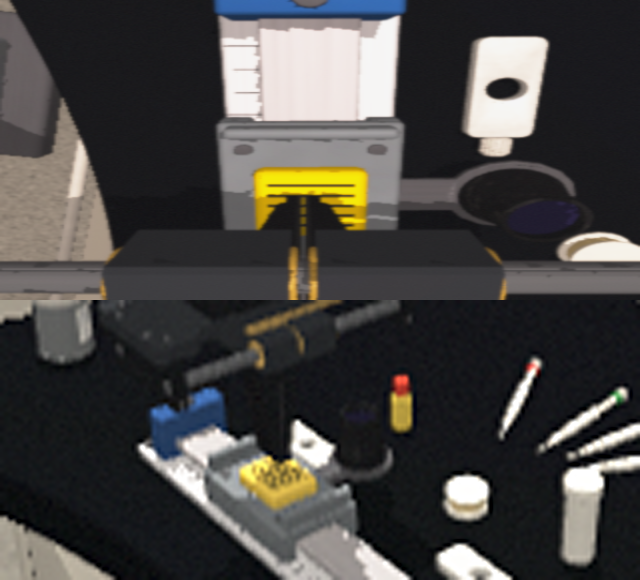

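The wrist crop (top) shows the fingers over the pad, centred across it. The side crop (bottom) puts the fingertip about (275,460), just above the middle of the pad. I'll press down in small steps.

>>> arm_command([
  [0,1,8,0,0],
  [0,1,11,0,0],
  [0,1,13,0,0],
  [0,1,14,0,0],
  [0,1,15,0,0],
])

```text
t: 2.85
eef_pos: [507.3, 73.2, 43.7]
tcp_rot: [3.141, -0.0, 1.757]
ft_force: [-0.1, 0.9, 3.0]
opening: 0.002
grip_force: 1.3
```

>>> arm_command([
  [0,0,1,0,0],
  [0,0,1.5,0,0],
  [0,0,2,0,0],
  [0,0,2,0,0],
])

```text
t: 3.25
eef_pos: [507.4, 73.2, 42.2]
tcp_rot: [3.141, 0.0, 1.757]
ft_force: [-1.6, -0.9, 9.3]
opening: -0.001
grip_force: 4.5
```

>>> arm_command([
  [0,0,1,0,0],
  [0,0,2,0,0],
  [0,0,3,0,0],
  [0,0,3,0,0],
])

```text
t: 3.65
eef_pos: [507.4, 73.2, 39.3]
tcp_rot: [3.141, 0.0, 1.757]
ft_force: [-2.4, 0.0, 10.8]
opening: 0.005
grip_force: 5.2
```

>>> arm_command([
  [-1,0,0.5,0,0],
  [-3,0,0.5,0,0],
  [-6,0,0.5,0,0],
  [-9,0,0.5,0,0],
  [-12,0,0.5,0,0],
])

```text
t: 4.15
eef_pos: [509.7, 61.4, 38.9]
tcp_rot: [3.141, 0.0, 1.757]
ft_force: [-2.4, 0.7, 10.1]
opening: 0.01
grip_force: 5.3
```

```bash
python3 - <<'E'
from h import *
s=env.state();print(s['eef_pos'],s['ft_force'])
c=wrist();y=blob(c['frame'],(20,120,100),(35,255,255),(230,100,350,300));print(y)
b=blob(c['frame'],(100,100,40),(125,255,255),(200,0,380,120));print(b,ray(c,288,b[3][1]+b[3][3]-.5,8))
E
```

```text
[509.68700903  61.40219087  38.86976104] [-2.44002564  0.69255104 10.1166772 ]
(281.8084765756656, 242.12858105830804, 1978.0, (251, 223, 62, 52))
(279.94992015764615, 22.128733054734482, 4905.5, (224, 0, 113, 49)) [491.83298675 173.2986649    8.        ]
```

The force along the rail is about 1 N and the pad stays put under the tip, so the slider is moving freely.

>>> arm_command([
  [-8,0,0,0,0],
  [-16,0,0,0,0],
  [-24,0,0,0,0],
  [-32,0,0,0,0],
  [-40,0,0,0,0],
])

```text
t: 4.7
eef_pos: [517.4, 21.9, 38.9]
tcp_rot: [3.14, 0.0, 1.757]
ft_force: [-1.1, 0.8, 10.0]
opening: 0.008
grip_force: 5.3
```

```bash
cat > chk.py <<'E'
from h import *
s=env.state();print(s['eef_pos'],s['ft_force'])
c=wrist();f=c['frame'];y=blob(f,(20,120,100),(35,255,255),(230,100,350,300));print(y)
c=env.read_camera('side');r=blob(c['frame'],(0,150,60),(6,255,255),(275,240,315,275));print('red',r)
E
python3 chk.py
```

```text
[517.35870721  21.88824437  38.93666768] [-1.0812066   0.82292316 10.01035983]
(281.94400610842456, 242.01357427674554, 1964.5, (251, 223, 62, 52))
red (294.9552614996849, 256.4927536231884, 264.5, (285, 246, 21, 22))
```

>>> arm_command([
  [-8,0,0,0,0],
  [-16,0,0,0,0],
  [-24,0,0,0,0],
  [-32,0,0,0,0],
  [-40,0,0,0,0],
])

```text
t: 5.3
eef_pos: [525.0, -17.5, 39.0]
tcp_rot: [3.14, 0.0, 1.757]
ft_force: [-0.0, 2.4, 10.9]
opening: 0.007
grip_force: 5.3
```

>>> arm_command([
  [-5,0,0,0,0],
  [-10,0,0,0,0],
  [-15,0,0,0,0],
  [-18,0,0,0,0],
  [-20,0,0,0,0],
])

```text
t: 5.8
eef_pos: [528.8, -37.1, 39.0]
tcp_rot: [3.139, 0.001, 1.756]
ft_force: [-0.2, 1.3, 10.6]
opening: 0.003
grip_force: 5.3
```

```bash
python3 chk.py; python3 - <<'E'
from h import *
f=env.read_camera('side')['frame'];cv2.imwrite('pics/s3.png',cv2.resize(f[190:290,220:340],(720,600),interpolation=cv2.INTER_CUBIC)[:,:,::-1])
E
```

```text
[528.81098596 -37.14605429  39.04550189] [-0.1819737   1.27222151 10.58895185]
(282.37409352338085, 241.97132616487454, 1999.5, (251, 222, 62, 53))
red (294.9030644152595, 256.4746716697936, 266.5, (285, 246, 21, 22))
```

View pics/s3.png

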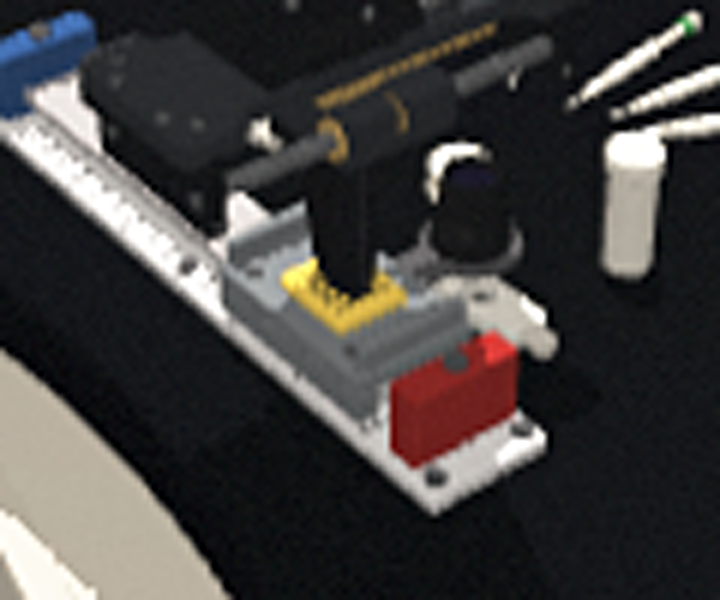

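The slider, near (350,330) in the crop, is a short gap from the red stop at (455,400). The fingertip at (345,290) is still on the pad. I'll close the rest slowly and watch the force.

>>> arm_command([
  [-2,0,0,0,0],
  [-4,0,0,0,0],
  [-6,0,0,0,0],
  [-7,0,0,0,0],
  [-8,0,0,0,0],
])

```text
t: 6.45
eef_pos: [530.3, -44.8, 39.1]
tcp_rot: [3.139, 0.001, 1.757]
ft_force: [-0.1, 1.5, 11.0]
opening: 0.002
grip_force: 5.3
```

>>> arm_command([
  [-0.5,0,0,0,0],
  [-1,0,0,0,0],
  [-1.5,0,0,0,0],
  [-2,0,0,0,0],
])

```text
t: 6.85
eef_pos: [530.7, -46.8, 39.1]
tcp_rot: [3.139, 0.001, 1.757]
ft_force: [-0.0, 0.6, 10.6]
opening: 0.006
grip_force: 5.3
```

>>> arm_command([
  [-0.5,0,0,0,0],
  [-1,0,0,0,0],
  [-1.5,0,0,0,0],
  [-2,0,0,0,0],
])

```text
t: 7.25
eef_pos: [531.1, -48.7, 39.1]
tcp_rot: [3.139, 0.001, 1.757]
ft_force: [-0.0, 1.2, 10.5]
opening: 0.007
grip_force: 5.3
```

>>> arm_command([
  [-0.5,0,0,0,0],
  [-1,0,0,0,0],
  [-1.5,0,0,0,0],
  [-2,0,0,0,0],
])

```text
t: 7.65
eef_pos: [531.4, -50.5, 39.1]
tcp_rot: [3.139, 0.0, 1.756]
ft_force: [0.6, 5.2, 10.2]
opening: 0.002
grip_force: 5.3
```

```bash
python3 chk.py
```

```text
[531.39663453 -50.48005189  39.07376712] [ 0.60591532  5.24568738 10.1727896 ]
(282.33750102149213, 241.62719620822094, 2039.5, (251, 222, 62, 53))
red (294.85696282293634, 256.5500945179584, 264.5, (285, 246, 21, 22))
```

>>> arm_command([
  [-0.3,0,0,0,0],
  [-0.6,0,0,0,0],
  [-0.6,0,0,0,0],
])

```text
t: 8.05
eef_pos: [531.4, -50.6, 39.0]
tcp_rot: [3.139, -0.0, 1.756]
ft_force: [0.6, 7.4, 10.3]
opening: 0.004
grip_force: 5.3
```

```bash
python3 chk.py; python3 - <<'E'
from h import *
f=env.read_camera('side')['frame'];cv2.imwrite('pics/s4.png',cv2.resize(f[190:290,220:340],(720,600),interpolation=cv2.INTER_CUBIC)[:,:,::-1])
E
```

```text
[531.37849967 -50.55868699  39.03370157] [ 0.64244672  7.43048774 10.27949206]
(282.40354314637926, 241.63515389011346, 2041.5, (251, 222, 62, 53))
red (294.85696282293634, 256.5500945179584, 264.5, (285, 246, 21, 22))
```

View pics/s4.png

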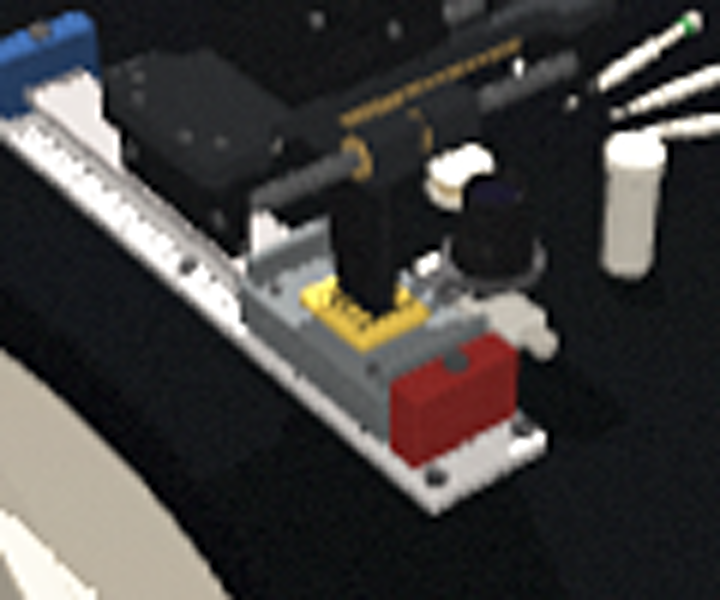

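The slider now touches the red stop, with the rib edge meeting the block near (390,390). The TCP has stopped and the side force is building at 7 N. I'll ease the side load a little, then lift straight up.

>>> arm_command([
  [0.5,0,0,0,0],
  [0.5,0,-2,0,0],
  [0.5,0,-4,0,0],
  [0.5,0,-7,0,0],
  [0.5,0,-12,0,0],
])

```text
t: 8.7
eef_pos: [530.4, -50.7, 50.2]
tcp_rot: [-3.141, -0.0, 1.757]
ft_force: [-0.4, 0.2, -0.3]
opening: 0.003
grip_force: 0.0
```

>>> arm_command([
  [0,0,-20,0,0],
  [0,0,-50,0,0],
  [0,0,-85,0,0],
  [0,0,-120,0,0],
  [0,0,-120,0,0],
])

```text
t: 9.2
eef_pos: [532.1, -51.1, 174.3]
tcp_rot: [3.135, 0.003, 1.757]
ft_force: [-0.1, 0.5, 0.0]
opening: 0.003
grip_force: 0.0
```

>>> arm_command([
  [40,0,0,0,0],
  [80,0,0,0,0],
  [120,0,0,0,0],
  [120,0,0,0,0],
  [120,0,0,0,0],
])

```text
t: 9.7
eef_pos: [508.1, 67.7, 169.7]
tcp_rot: [-3.141, -0.0, 1.759]
ft_force: [0.1, 0.2, -0.0]
opening: 0.004
grip_force: 0.0
```

```bash
python3 - <<'E'
from h import *
print(env.state()['ft_force'])
f=env.read_camera('side')['frame'];w=env.read_camera('wrist')['frame']
a=cv2.resize(f[190:290,220:340],(480,400),interpolation=cv2.INTER_CUBIC);b=cv2.resize(w[:,150:450],(286,400))
cv2.imwrite('pics/s5.png',np.hstack([a,b])[:,:,::-1])
E
```

```text
[ 0.14101848  0.16832199 -0.01773611]
```

View pics/s5.png

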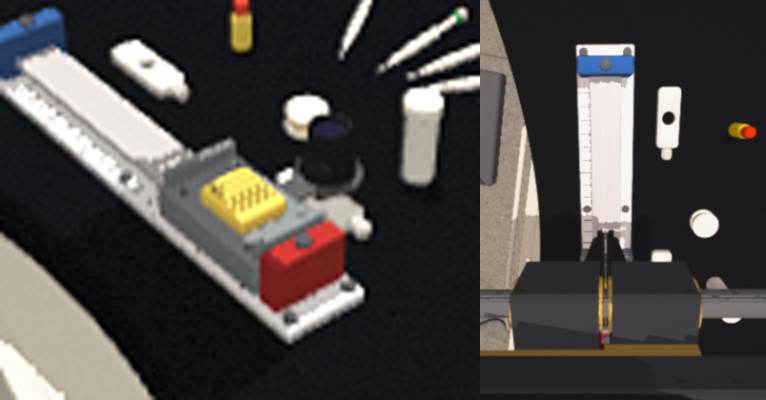

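The slider sits against the red stop (contact near (262,265)), the pad is up at (243,198), and the loupe stands over the holder at (330,165). The other things have not moved and the arm is clear.

```bash
python3 -c "
from cell import env
print(env.job_done())"
```

```text
the job is handed in; nothing more can be done
None
```

The slider is fully against the red stop with the loupe over the holder there, the pad is up, the arm is clear with nothing else disturbed, and the job is handed in (about 10 s used; no verdict was shown).

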